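Push the cold-chain thermometer probe home in the checker

TASK

Take the long thermometer probe out of its dock (its head is enclosed there, so hold it by the stem), slide its tip about 80 mm into the deep well of the checker and let go. Take hold again further back, at the thick head, and push the probe fully home against the spring contact in the well: feel for the firm stop, press on it with about 20 N for half a second, never with more than 35 N. Then let go and leave the probe in the well, without disturbing the other things on the desk.

Things in the scene. Friction and masses are not known exactly. Their poses are not given: they have to be found in the camera images.
- checker: Grey low bench unit fixed to the desk, 200 long (x) x 95 wide (y) x 78 mm high, origin at the centre of its underside. A horizontal round well, 15 mm in diameter with a 3 mm lead-in, runs along its +x from the mouth in the middle of its -x face, 50 mm above the desk. Deep in the well sits a brass spring plunger, out of sight
- mouth (a point): Centre of the well's mouth, on the well's axis and on the front face of the checker; +x points into the well, z up; a dark hole in an aluminium surround. Let go part-way in, the probe stays, its tail sagging by about 2.5 degrees; level it before pushing on or it wedges
- plunger (a joint): How far the plunger in the well is pushed in, m: 0 untouched, 0.025 on its firm stop. The tip first meets it 110 to 140 mm from the mouth (it differs each time); it resists with 7 N rising to 12 N over its 25 mm of travel, ends on the firm stop (135 to 165 mm from the mouth) and stays where it is pushed
- dock: White tray fixed to the desk, 260 (x) x 75 (y) mm, base 8 mm thick, origin at the centre of its underside. A notched rest 51 mm high, 80 mm ahead (+x) of the origin, carries the stem; a trough with cheeks 59 mm high, 42 mm wide outside, 58 to 120 mm behind the origin, encloses the probe's head. The probe lifts straight up out of it; between the two the stem is free
- probe: Loose thermometer probe, 220 mm long, about 0.17 kg, lying level in the dock, axis 45 mm above the desk: bare steel stem 12 mm in diameter, 170 mm long, tip slightly chamfered; at the tail a grey round head 24 mm in diameter, 50 mm long. Origin on the axis at the balance point, 110 mm behind the tip; +x points along the axis to the tip; it may roll about x
- probe_mid (a point): Balance point of the probe on its axis, 110 mm behind the tip (the bare stem), a good place for the first grip; axes as probe
- probe_tip (a point): End of the stem on the axis, 110 mm ahead (+x) of the balance point; axes as probe
- probe_head (a point): Centre of the thick head on the axis, 85 mm behind the balance point; axes as probe
- jar: Bystander: lidded steel jar, 78 mm in diameter, 75 mm high, origin at its underside
- gel: Bystander: clear bottle, 56 mm in diameter, 150 mm high, origin at its underside
- mouse: Bystander: black computer mouse, 100 x 58 x 28 mm, origin at its underside
Mind the look-alikes: they are no part of the job. Of the things like the probe, leave any that is black or orange; of the rest the larger one is meant.

How it is judged (in metres and radians):
On the way, in this order (a step that is already met when the one before it is completed fails the run):
1. the probe's tip is 55 to 105 mm deep in the well, in line with it, and the fingers have let go of it (x of probe_tip in the frame of mouth between 0.055 and 0.105 m and angle between the x axis of probe and the x axis of checker, either way round below 0.1 rad and contact force between the fingers and probe below 0.1 N), for 0.1 s.
2. with the gripper at the head (grasp point within 60 mm of its centre), the probe is pressed home on the plunger's firm stop with at least 13 N, held for 0.2 s (value of joint plunger above 0.022 m and contact force between probe and checker above 13 N and distance between the grasp point and probe_head below 0.06 m), for 0.2 s.
At the end, for the whole second after the job is handed in: The plunger has been pushed in by at least 22 of its 25 mm, the probe rests in the well, its tip at least 128 mm from the mouth and in line with the well within 0.05 rad, released and at rest (value of joint plunger above 0.022 m and x of probe_tip in the frame of mouth above 0.128 m and angle between the x axis of probe and the x axis of checker, either way round below 0.05 rad and linear speed of probe below 0.01 m/s and contact force between the fingers and probe below 0.1 N); the robot touches nothing.
It fails at once if the probe is pressed on the checker with more than 35 N (contact force between probe and checker above 35 N).
It fails at once if a bystander (jar, bottle or mouse) is moved by more than 20 mm (distance of any of jar, gel, mouse from where it was at the start of the episode above 0.02 m).
It also fails if it takes over 72 s, if anything falls off the work surface, if the arm or the gripper's body presses on something with over 40 N, if the wrist force passes 120 N, or if a joint passes its speed limit or range.

ROBOT

A 6-joint arm with a two-finger parallel gripper is mounted at the origin on the work surface. World frame = base frame: x ahead of the robot, y to its left, z up, the work surface at z = 0. Lengths are in mm, angles in rad, forces in N, time in s.
With the tool pointing down it reaches from about 400 to 925 mm from the base axis. Payload 12.5 kg.
Tool frame: the origin (TCP) lies between the finger pads; the fingertips stand 19 mm ahead of it and the grasp point (between the pads) is the TCP (env.tips_ahead is the distance from the TCP to the fingertips, in mm); z points along the fingers, y is the line along which they close (so a half turn about z gives the same grasp; the last joint's range is limited). The gripper opens to 95 mm and grips with 3 to 60 N. Pads are 20 mm wide; open, the fingers measure 119 mm over their backs; the gripper's body (75 mm by 180 mm) begins 59 mm behind the grasp point.
Start: joints at [-1.316, 0.491, 1.559, -0, 1.092, -0.106], TCP at [220.663, -584.769, 212.761] pointing down, gripper open.
Joint ranges: [-3.1, 3.1], [-0.84, 2.19], [0.05, 2.79], [-1.13, 4.28], [0.06, 2.93], [-2.69, 2.69]. Speed limits (rad/s): [2.22, 2.22, 2.79, 3.14, 3.14, 3.14].

INTERFACE

Orientations are given as [roll, pitch, yaw] about the fixed x, y, z axes, in that order (R = Rz(yaw) Ry(pitch) Rx(roll)).
In Python, from cell import env gives the robot as it stands.
- The arm moves only by the shell command python3 -m crank 'ROWS'. ROWS is JSON, a list of rows, each a list of 5 numbers: the shift along the tool's x, y, z in mm, then the turn about the tool's z in degrees, then the finger opening in mm, from 0 to 95.1. In form: [[dx, dy, dz, yaw, grip], ...]. A call has 1 to 10 rows; each row is the pose to reach, as a shift and turn from the pose commanded when the call began, along the tool's axes at that moment; what a row does not reach only later rows make up. A row lasts 1/12 s, in which the tool goes at most 41.7 mm and 7.16 degrees, less where a joint would pass 70% of its speed; a pose out of reach is approached as far as the arm can. A call with a gripper value outside its range is refused whole. The fingers move at their own pace and stop on an object; the grip force is fixed at half the most. Time passes only in rows, so rows that repeat a pose let the fingers close. It gives the time, the measured TCP pose, the force, the opening and the grip force at its end, in the units of the state.
- env.state(): the state, without advancing time (a new reading comes with each control period).
- env.read_camera(name): name is "scene" or "side" or "wrist"; returns a dict with "img" (400x640x3 uint8, blue, green, red), "K" (3x3 intrinsics, pixels), "k1" (the pictures are not rectified: a ray, as slopes to the right and down, at radius r is drawn at 1 + k1 r^2 times it, then the intrinsics apply), "pose" (4x4, takes a point from camera to world coordinates). Camera axes: x right, y down, z forward; pixel columns grow to the right and rows downward; lengths in mm; the calibration is good to about 2 mm. A picture is of the moment at which its call begins. There is no depth.
- env.job_done(): hands the job in; it is judged then, once.
The state is a dict: "t": time; "joints": joint angles; "qvel": joint speeds; "tau": joint torques, N m; "eef_pos": TCP position; "tcp_rot": TCP orientation; "ft_force": force on the tool from outside, world axes, zero at the start; "moment": the same for the moment, N m; "opening": opening from 0.0 (shut) to 1.0 (fully open); "grip_force": force on a finger pad.
Only numpy, scipy, OpenCV 4.12 (cv2) and the standard library are available. Lean on these libraries where they do the work, as an engineer would, in place of code of your own. Each camera call takes 0.05 s, during which the arm holds its last target. There are 200 camera calls.

## Working session

There is one attempt and no reset: what is moved stays moved. The work goes in short steps, Python scripts to look and compute and a shell command to move; the robot and the scene stay as the last step left them, time stands still between calls to the robot, and variables do not carry over. Pictures are saved under pics/ and viewed, at most 10 in all, crops included, and the job is handed in when it is done.

```bash
ls; mkdir -p pics; python3 - <<'E'
from cell import env
import cv2,numpy as np
np.set_printoptions(precision=4,suppress=True)
for n in ["scene","side"]:
    c=env.read_camera(n); cv2.imwrite(f"pics/{n}0.png",c["img"]); print(n,c["K"].tolist(),c["k1"],c["pose"])
print(env.state())
E
```

```text
pics
scene [[499.4237971146357, 0.0, 312.80539756337225], [0.0, 499.4237971146357, 202.38505260127982], [0.0, 0.0, 1.0]] -0.14470946399881657 [[  -0.5295    0.6077   -0.5919 1586.0081]
 [   0.8482    0.3893   -0.3592  726.4492]
 [   0.0122   -0.6923   -0.7216 1318.789 ]
 [   0.        0.        0.        1.    ]]
side [[400.6427230983623, 0.0, 326.314218356428], [0.0, 400.6427230983623, 198.48961504961048], [0.0, 0.0, 1.0]] -0.02039642484885887 [[  -0.9781   -0.116     0.1729  349.2864]
 [  -0.2081    0.5173   -0.8301 1032.9502]
 [   0.0069   -0.8479   -0.5301  639.0235]
 [   0.        0.        0.        1.    ]]
{'t': 0.1, 'joints': array([-1.3157,  0.4915,  1.5594, -0.    ,  1.0917, -0.1056]), 'qvel': array([ 0.0006, -0.0033, -0.002 , -0.0009, -0.0001,  0.0004]), 'tau': array([  0.0023, -61.3619, -25.8607,   0.0694,   0.047 ,  -0.0001]), 'eef_pos': array([ 220.559 , -584.546 ,  212.2102]), 'tcp_rot': array([-3.1406, -0.0001,  0.3607]), 'ft_force': array([-0.3075, -0.7453, -0.4986]), 'moment': array([ 0.006 , -0.0066,  0.0382]), 'grip_force': 0.0, 'opening': 0.9983478143047761}
```

View pics/scene0.png

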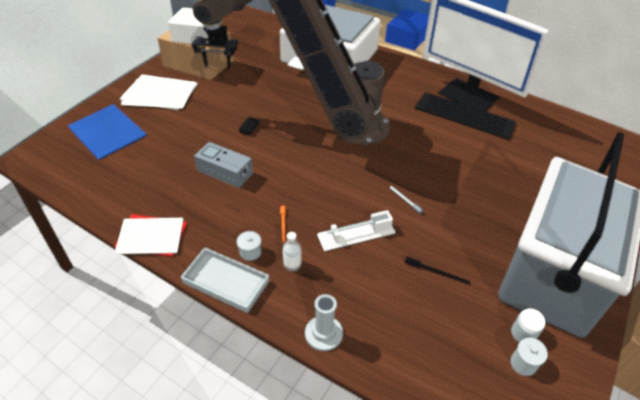

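View pics/side0.png

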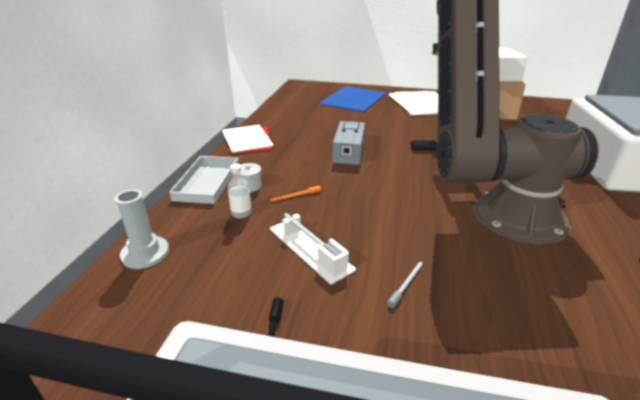

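The scene picture shows these probe-like things:
- white dock at (357,231), with a probe lying in it
- loose, smaller grey probe at (405,199)
- orange one at (284,222)
- black one at (437,270)

The checker is at (223,164), and its mouth is at (347,151) in the side picture. The docked probe fits: it is grey or steel, the larger one, and in the dock. I'll confirm this in an enlarged crop.

```bash
python3 - <<'E'
import cv2,numpy as np
s=cv2.imread("pics/scene0.png");d=cv2.imread("pics/side0.png")
def crop(i,x,y,w,h): return cv2.resize(i[y:y+h,x:x+w],(400,300),interpolation=cv2.INTER_CUBIC)
m=np.vstack([np.hstack([crop(s,310,175,120,90),crop(d,265,205,100,75)]),np.hstack([crop(s,185,135,80,60),crop(d,315,115,64,48)])])
cv2.imwrite("pics/mos.png",m)
E
```

```text
(no output)
```

View pics/mos.png

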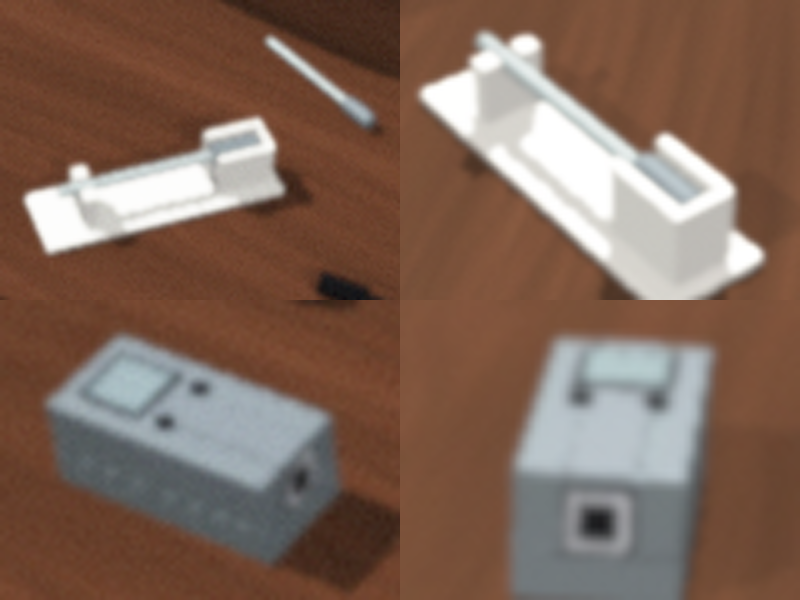

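The crop confirms it: the dock holds the larger grey and steel probe. In the scene picture its tip is at about (329,232) and its head end at (387,216). In the side picture they are at (286,215) and (337,254).

The checker's mouth is at (245,171) in the scene picture and (346.5,150.5) in the side picture.

```bash
cat > h.py <<'E'
import numpy as np, cv2
from scipy.spatial.transform import Rotation as R
np.set_printoptions(precision=3,suppress=True)
def ray(c,uv):
    d=np.array([c["k1"],0,0,0,0.])
    p=cv2.undistortPoints(np.array([[uv]],float),np.array(c["K"]),d)[0,0]
    T=np.array(c["pose"]); v=T[:3,:3]@[p[0],p[1],1]; return T[:3,3],v/np.linalg.norm(v)
def onz(c,uv,z):
    o,v=ray(c,uv); return o+v*(z-o[2])/v[2]
def tri(rs):
    A=sum(np.eye(3)-np.outer(v,v) for o,v in rs); b=sum((np.eye(3)-np.outer(v,v))@o for o,v in rs)
    return np.linalg.solve(A,b)
def proj(c,P):
    T=np.linalg.inv(np.array(c["pose"])); q=T[:3,:3]@P+T[:3,3]
    return cv2.projectPoints(q[None],np.zeros(3),np.zeros(3),np.array(c["K"]),np.array([c["k1"],0,0,0,0.]))[0][0,0]
def tool(st,P):
    "world vector from TCP to P in tool axes"
    return R.from_euler('xyz',st["tcp_rot"]).inv().apply(np.array(P)-st["eef_pos"])
E
python3 - <<'E'
from h import *
from cell import env
s=env.read_camera("scene");d=env.read_camera("side")
for n,a,b in [("tip",(328.9,232),(286,215)),("junc",(374.5,221.5),(325,245)),("end",(387.4,216.1),(337.5,253.7)),("mouth",(245.4,170.6),(346.5,150.5))]:
    z=50 if n=="mouth" else 45
    print(n,onz(s,a,z),onz(d,b,z),tri([ray(s,a),ray(d,b)]))
print("top s FL.. ",[onz(s,p,78)[:2] for p in [(210,142),(251.6,157.4),(237.4,173),(194.6,155.6)]])
print("top d",[onz(d,p,78)[:2] for p in [(333.9,142.2),(363,144.9),(365.2,122.5),(339.8,121.4)]])
for n,a,b in [("jar",(249,245),(250,177)),("gel",(292,255),(239,205)),("mouse",(249,126),(425,146))]: print(n,onz(s,a,40),onz(d,b,40))
E
```

```text
tip [628.574 210.549  45.   ] [629.13  205.714  45.   ] [628.588 210.094  46.728]
junc [504.051 318.358  45.   ] [502.946 305.883  45.   ] [503.286 316.349  49.003]
end [457.53  344.861  45.   ] [468.265 330.725  45.   ] [466.466 347.156  57.028]
mouth [ 541.429 -205.756   50.   ] [ 538.401 -208.759   50.   ] [ 539.085 -207.804   49.105]
top s FL..  [array([ 507.354, -403.855]), array([ 493.188, -210.318]), array([ 590.578, -202.027]), array([ 601.547, -400.793])]
top d [array([ 582.331, -205.429]), array([ 482.502, -205.645]), array([ 501.342, -411.298]), array([ 597.592, -400.607])]
jar [814.537  16.145  40.   ] [799.934  24.229  40.   ]
gel [772.741 157.951  40.   ] [771.42  180.299  40.   ]
mouse [ 305.705 -368.663   40.   ] [ 272.861 -330.314   40.   ]
```

```bash
python3 -m crank '[[544,-366,0,-119,95],[544,-366,0,-119,95],[544,-366,0,-119,95],[544,-366,0,-119,95],[544,-366,0,-119,95],[544,-366,0,-119,95],[544,-366,0,-119,95],[544,-366,0,-119,95],[544,-366,0,-119,95],[544,-366,0,-119,95]]'
cat > to.py <<'E'
import sys
from h import *
from cell import env
s=env.state(); P=[float(a) for a in sys.argv[1:4]]
v=tool(s,P); yaw=float(sys.argv[4]); dy=-np.degrees((yaw-s["tcp_rot"][2]+np.pi)%(2*np.pi)-np.pi)
print("rows delta",v,"turn",dy,"| pos",s["eef_pos"],s["tcp_rot"],"j",s["joints"],"F",s["ft_force"],"t",s["t"],"op",s["opening"]*95.1,s["grip_force"])
E
python3 to.py 545 281 200 2.435
```

```text
t: 1.03
eef_pos: [462.8, -243.2, 212.8]
tcp_rot: [3.141, 0.0, 1.617]
ft_force: [0.5, -0.3, 1.0]
opening: 1.002
grip_force: 0.0
rows delta [519.901 106.214  12.759] turn -46.87884778497919 | pos [ 462.811 -243.235  212.831] [3.141 0.    1.617] j [-0.61   0.346  1.807 -0.     0.988 -0.656] F [ 0.544 -0.298  1.   ] t 1.0333 op 95.29354443650786 0.0
```

```bash
python3 -m crank '[[520,106,13,-47,95],[520,106,13,-47,95],[520,106,13,-47,95],[520,106,13,-47,95],[520,106,13,-47,95],[520,106,13,-47,95],[520,106,13,-47,95],[520,106,13,-47,95],[520,106,13,-47,95],[520,106,13,-47,95]]' >/dev/null; python3 to.py 545 281 200 2.435
```

```text
rows delta [61.151 96.13   2.489] turn -0.21220346797027256 | pos [528.68  168.244 202.498] [3.142 0.    2.431] j [ 0.189  0.403  1.745 -0.     0.994 -0.671] F [ 0.609 -1.374  0.191] t 1.8667 op 95.1451847631852 0.0
```

```bash
python3 -m crank '[[61,96,2,0,95],[61,96,2,0,95],[61,96,2,0,95],[61,96,2,0,95],[61,96,2,0,95],[61,96,2,0,95]]' >/dev/null; python3 to.py 545 281 200 2.435; python3 - <<'E'
from h import *
from cell import env
c=env.read_camera("wrist"); cv2.imwrite("pics/w1.png",c["img"]); import pickle; pickle.dump(c,open("w1.pkl","wb")); print(c["K"],c["k1"],c["pose"])
E
```

```text
rows delta [1.731 2.215 0.172] turn -0.20302180027035457 | pos [544.869 278.192 200.173] [-3.141 -0.     2.431] j [ 0.364  0.485  1.607 -0.     1.051 -0.496] F [ 0.363 -0.094 -0.335] t 2.3667 op 94.98211239070771 0.0
[[292.739   0.    315.267]
 [  0.    292.739 196.892]
 [  0.      0.      1.   ]] -0.05549709120330827 [[  0.652   0.732   0.199 488.723]
 [  0.758  -0.628  -0.173 326.751]
 [ -0.001   0.264  -0.965 370.545]
 [  0.      0.      0.      1.   ]]
```

View pics/w1.png

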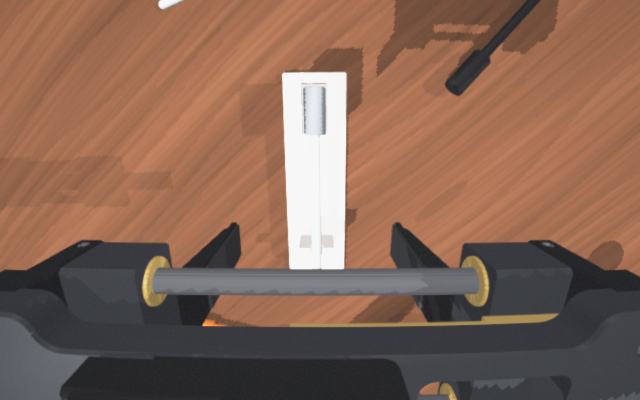

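In the wrist view, the head spans rows 86–134 at column 315, and the stem runs down to about (320,230). The dock is nearly aligned with the gripper.

```bash
python3 - <<'E'
from h import *
import pickle
c=pickle.load(open("w1.pkl","rb")); g=c["img"].astype(int)
sat=g.max(2)-g.min(2)
for v in (100,110,120,130,150,170,190,210,225):
    row=g[v,285:348].min(1); 
    xs=np.where(row<row.max()-18)[0]+285; xs=xs[(xs>300)&(xs<332)]
    print(v,xs.min() if len(xs) else None,xs.max() if len(xs) else None, xs.mean() if len(xs) else None)
for n,p,z in [("end",(314.5,86),50),("junc",(314.5,134),50),("j45",(315,134),45),("stem",(320,230),45)]: print(n,onz(c,p,z))
cc=cv2.resize(g[75:275,270:360].astype(np.uint8),None,fx=3,fy=3,interpolation=cv2.INTER_CUBIC); cv2.imwrite("pics/w1c.png",cc)
E
```

```text
100 301 325 313.0
110 302 326 314.25
120 302 326 314.4736842105263
130 302 326 314.4736842105263
150 None None None
170 None None None
190 None None None
210 None None None
225 None None None
end [464.016 346.401  50.   ]
junc [501.198 314.409  50.   ]
j45 [501.748 314.631  45.   ]
stem [590.571 246.112  45.   ]
```

View pics/w1c.png

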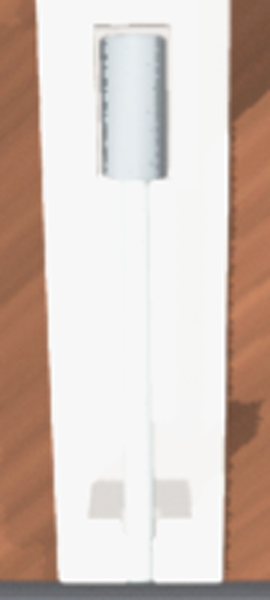

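```bash
python3 - <<'E'
from h import *
import pickle
c=pickle.load(open("w1.pkl","rb"))
A=onz(c,(315.6,140),45);B=onz(c,(316.8,262),45);E=onz(c,(314.9,110),45);J=onz(c,(315.3,135),45)
print(A,B,E,J)
for a in (A,E):
    d=(B-a)/np.linalg.norm(B-a); print(d,np.arctan2(d[1],d[0])+np.pi)
    print("mid",J+60*d)
E
python3 to.py 545 281 200 2.435 | cut -c1-60
```

```text
[507.087 310.908  45.   ] [620.157 215.745  45.   ] [482.474 331.061  45.   ] [502.777 314.178  45.   ]
[ 0.765 -0.644  0.   ] 2.4419791718229855
mid [548.683 275.543  45.   ]
[ 0.767 -0.642  0.   ] 2.444378299131468
mid [548.775 275.653  45.   ]
rows delta [2.192 2.468 0.398] turn -0.2554729731617641 | po
```

```bash
python3 to.py 547.7 276.4 45 2.443
```

```text
rows delta [ -2.856   0.833 155.399] turn -0.7138392092664231 | pos [545.051 277.7   200.4  ] [-3.141 -0.     2.431] j [ 0.363  0.484  1.607 -0.     1.051 -0.496] F [-0.06   0.006 -0.469] t 2.4167 op 95.17152426809915 0.0
```

```bash
python3 -m crank '[[-3,1,20,-0.7,95],[-3,1,50,-0.7,95],[-3,1,80,-0.7,95],[-3,1,110,-0.7,95],[-3,1,135,-0.7,95],[-3,1,150,-0.7,95],[-3,1,155,-0.7,95],[-3,1,155,-0.7,95],[-3,1,155,-0.7,95]]'; python3 to.py 547.7 276.4 45 2.443;  python3 -m crank '[[0,0,0,0,40],[0,0,0,0,25],[0,0,0,0,0],[0,0,0,0,0],[0,0,0,0,0],[0,0,0,0,0],[0,0,0,0,0],[0,0,0,0,0],[0,0,0,0,0],[0,0,0,0,0]]'
```

```text
t: 3.17
eef_pos: [548.7, 276.8, 46.4]
tcp_rot: [3.141, 0.001, 2.442]
ft_force: [0.5, -0.2, -0.2]
opening: 1.002
grip_force: 0.0
rows delta [ 0.49  -0.968  1.409] turn -0.03610843942530998 | pos [548.697 276.825  46.41 ] [3.141 0.001 2.442] j [ 0.36   0.677  1.731 -0.     0.733 -0.512] F [ 0.495 -0.198 -0.155] t 3.1667 op 95.24475468115213 0.0
t: 4.0
eef_pos: [548.1, 277.4, 45.4]
tcp_rot: [-3.141, 0.0, 2.443]
ft_force: [-0.2, 0.5, 0.1]
opening: 0.356
grip_force: 0.0
```

```bash
python3 -m crank '[[0,0,0,0,0],[0,0,0,0,0],[0,0,0,0,0],[0,0,0,0,0],[0,0,0,0,0],[0,0,0,0,0],[0,0,0,0,0],[0,0,0,0,0]]'; python3 -m crank '[[0,0,-8,0,0],[0,0,-18,0,0],[0,0,-35,0,0],[0,0,-60,0,0],[0,0,-80,0,0],[0,0,-95,0,0],[0,0,-105,0,0],[0,0,-105,0,0],[0,0,-105,0,0]]'; python3 to.py 540 0 150 1.64; python3 - <<'E'
from cell import env
import pickle,cv2
for n in("scene","side"):
    c=env.read_camera(n); pickle.dump(c,open(n+"2.pkl","wb"))
    i=c["img"]; cv2.imwrite("pics/"+n+"2.png", i)
E
```

```text
t: 4.67
eef_pos: [548.1, 277.4, 45.4]
tcp_rot: [-3.141, 0.0, 2.443]
ft_force: [-0.0, 0.2, -0.6]
opening: 0.096
grip_force: 27.7
t: 5.42
eef_pos: [548.1, 277.4, 150.9]
tcp_rot: [3.141, 0.0, 2.443]
ft_force: [-0.6, -0.5, -1.6]
opening: 0.095
grip_force: 27.6
rows delta [-172.132 -217.638    0.805] turn 46.02756522480624 | pos [548.069 277.364 150.857] [3.141 0.    2.443] j [ 0.361  0.541  1.654 -0.     0.946 -0.511] F [-0.583 -0.468 -1.56 ] t 5.4167 op 9.028912661750809 27.64566745609045
```

```bash
python3 to.py 528 -38 110 1.641; python3 -m crank '[[-20,-25,0,5,0],[-43,-51,0,10,0],[-65,-80,0,16,0],[-88,-110,0,22,0],[-110,-140,0,28,0],[-135,-170,5,34,0],[-160,-200,15,40,0],[-175,-230,25,45,0],[-185,-248,35,46,0],[-188,-254,41,46,0]]'; python3 to.py 528 -38 110 1.641
```

```text
rows delta [-187.609 -254.007   39.851] turn 45.965817950231106 | pos [547.673 277.193 149.639] [-3.14  -0.001  2.443] j [ 0.361  0.543  1.655 -0.     0.946 -0.511] F [-0.464  0.073 -2.248] t 5.5167 op 9.41209920171733 27.648379392921925
t: 6.35
eef_pos: [527.6, -40.7, 107.7]
tcp_rot: [-3.139, -0.0, 1.637]
ft_force: [-0.6, 0.4, -1.6]
opening: 0.097
grip_force: 27.7
rows delta [ 2.618  0.587 -2.255] turn -0.2543767471804707 | pos [527.58  -40.651 107.746] [-3.139 -0.     1.637] j [-0.202  0.495  1.902 -0.001  0.747 -0.267] F [-0.566  0.357 -1.646] t 6.35 op 9.203485591565295 27.650360595434904
```

```bash
python3 - <<'E'
from cell import env
import pickle,cv2,numpy as np
I={}
for n in("scene","side"):
    c=env.read_camera(n); pickle.dump(c,open(n+"3.pkl","wb")); I[n]=c["img"]
def crop(i,x,y,w,h): return cv2.resize(i[y:y+h,x:x+w],(400,600),interpolation=cv2.INTER_CUBIC)
cv2.imwrite("pics/m3.png",np.hstack([crop(I["scene"],205,120,80,120),crop(I["side"],305,100,100,150)]))
E
```

```text
(no output)
```

View pics/m3.png

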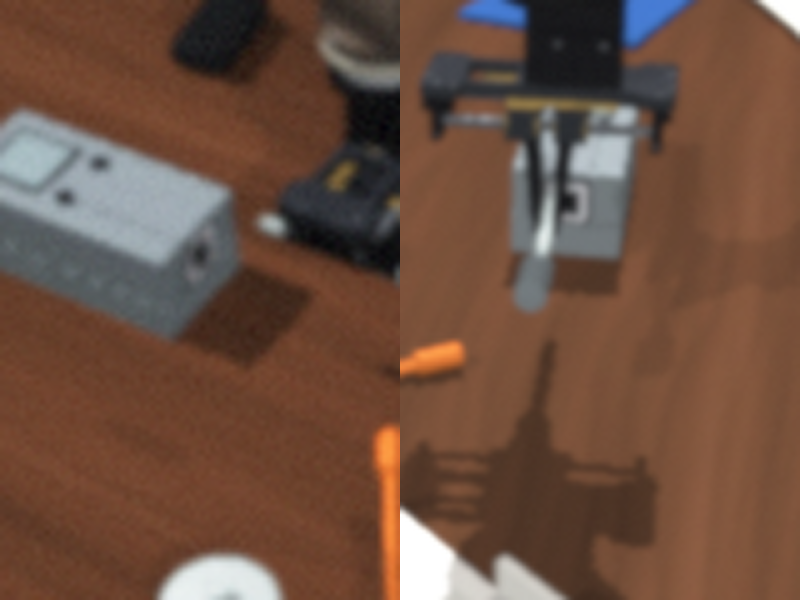

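In the scene picture the tip is at (257.4,164.4) and the mouth at (245.2,170.6). In the side picture the head end is near (338,173), with the mouth just behind the stem. Next I'll get the checker's yaw from its top face and compare the predicted and seen tip positions.

```bash
python3 - <<'E'
from h import *
import pickle
c3=pickle.load(open("scene3.pkl","rb"));d3=pickle.load(open("side3.pkl","rb"))
for n,c,seed in [("scene",c3,(225,160)),("side",d3,(350,138))]:
    img=cv2.imread(f"pics/{n}0.png"); g=cv2.GaussianBlur(cv2.cvtColor(img,cv2.COLOR_BGR2GRAY),(3,3),0)
    b=img[:,:,0].astype(int)-img[:,:,2]
    x0,y0=(185,130) if n=="scene" else (325,112); w,h=(75,65) if n=="scene" else (48,60)
    sub=g[y0:y0+h,x0:x0+w]; sb=b[y0:y0+h,x0:x0+w]
    grey=sub[sb>0]; t,_=cv2.threshold(grey.reshape(-1,1).astype(np.uint8),0,255,cv2.THRESH_OTSU)
    m=((sub>t)&(sb>-5)).astype(np.uint8); m=cv2.morphologyEx(m,cv2.MORPH_CLOSE,np.ones((5,5)))
    m=cv2.morphologyEx(m,cv2.MORPH_OPEN,np.ones((5,5)))
    k=max(cv2.findContours(m,0,cv2.CHAIN_APPROX_NONE)[0],key=cv2.contourArea)[:,0]
    P=np.array([onz(c,(p[0]+x0,p[1]+y0),78)[:2] for p in k],np.float32)
    r=cv2.minAreaRect(P); print(n,t,r, cv2.boxPoints(r).tolist())
st=np.array([527.6,-40.7,107.7]);u=np.array([np.cos(1.637-np.pi),np.sin(1.637-np.pi),0])
print("pred tip scene",proj(c3,st+110*u),"side headend",proj(d3,st-110*u),"headctr",proj(d3,st-85*u))
M=np.array([540,-207.5,50]);print("mouth",proj(c3,M),proj(d3,M))
E
```

```text
scene 125.0 ((550.1709594726562, -307.1960754394531), (95.07010650634766, 199.40155029296875), 3.5402843952178955) [[496.570068359375, -210.62086486816406], [508.8831787109375, -409.64190673828125], [603.7718505859375, -403.77130126953125], [591.458740234375, -204.750244140625]]
side 150.0 ((545.354736328125, -308.172607421875), (92.67268371582031, 199.13270568847656), 3.4453248977661133) [[493.1186218261719, -211.5708465576172], [505.0856628417969, -410.3436584472656], [597.5908203125, -404.77435302734375], [585.623779296875, -206.00155639648438]]
pred tip scene [257.264 163.41 ] side headend [336.988 173.995] headctr [338.053 169.817]
mouth [245.262 170.214] [345.979 150.609]
```

```bash
python3 to.py 533 -83 50.4 1.632; python3 -m crank '[[2,0.4,10,0.2,0],[2,0,25,0.2,0],[0,0,40,0.2,0],[-5,0,50,0.2,0],[-15,0,56,0.2,0],[-30,0,57,0.2,0],[-42,0,57,0.2,0],[-42,0,57,0.2,0],[-42,0,57,0.2,0]]'; python3 to.py 533 -83 50.4 1.632
```

```text
rows delta [-44.518   2.1    57.623] turn 0.409047704198162 | pos [528.028 -38.761 108.061] [-3.139 -0.001  1.639] j [-0.198  0.495  1.901 -0.     0.749 -0.266] F [ 0.118  0.839 -1.937] t 6.45 op 8.82627467922409 27.65352576971054
t: 7.2
eef_pos: [532.0, -80.5, 52.8]
tcp_rot: [3.141, 0.0, 1.636]
ft_force: [0.3, 0.4, -1.7]
opening: 0.097
grip_force: 27.7
rows delta [-2.552  0.828  2.367] turn 0.21826254966863498 | pos [532.006 -80.507  52.766] [3.141 0.    1.636] j [-0.273  0.59   1.922 -0.     0.629 -0.338] F [ 0.251  0.445 -1.71 ] t 7.2 op 9.219597160137658 27.651181407272816
```

```bash
python3 - <<'E'
from cell import env
import pickle,cv2,numpy as np
I={}
for n in("scene","side"):
    c=env.read_camera(n); pickle.dump(c,open(n+"4.pkl","wb")); I[n]=c["img"]
def crop(i,x,y,w,h): return cv2.resize(i[y:y+h,x:x+w],(400,500),interpolation=cv2.INTER_CUBIC)
cv2.imwrite("pics/m4.png",np.hstack([crop(I["scene"],220,140,48,60),crop(I["side"],315,115,64,80)]))
E
```

```text
(no output)
```

View pics/m4.png

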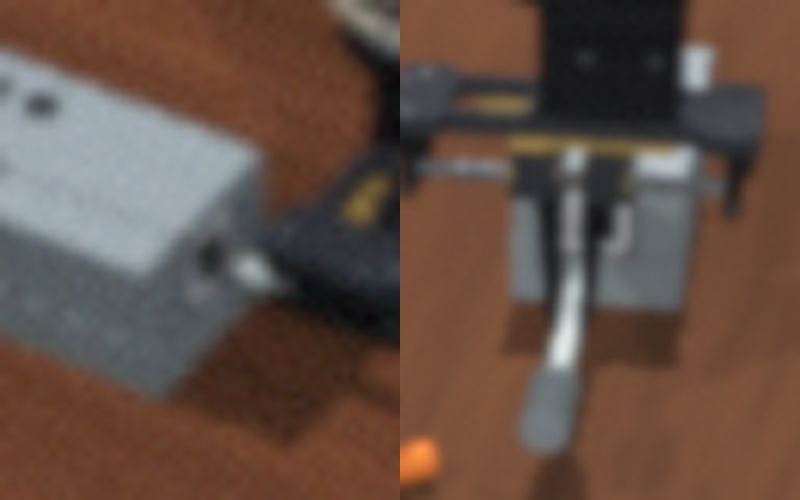

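In the scene picture the tip is at about (248.8,171.4), just in front of the mouth at (245.2,170.6). In the side picture the head centre is at about (338.7,183) and the stem is at (342.5,157).

```bash
python3 - <<'E'
from h import *
import pickle
from cell import env
c=pickle.load(open("scene4.pkl","rb"));d=pickle.load(open("side4.pkl","rb"))
s=env.state(); T=s["eef_pos"]; y=s["tcp_rot"][2]-np.pi;u=np.array([np.cos(y),np.sin(y),0]); print(T,s["tcp_rot"])
w=np.array([.061,-.998,0]);M=np.array([540.6,-208,50])
for k in (110,60,-60,-85,-110): print(k,proj(c,T+k*u),proj(d,T+k*u))
for k in (0,-70,-120,-220): print("axis",k,proj(c,M+k*w),proj(d,M+k*w))
E
```

```text
[531.818 -79.771  52.809] [3.141 0.    1.637]
110 [249.168 171.266] [345.391 152.094]
60 [260.454 175.67 ] [343.823 158.58 ]
-60 [288.464 186.604] [339.618 175.98 ]
-85 [294.463 188.947] [338.652 179.975]
-110 [300.518 191.312] [337.652 184.114]
axis 0 [245.06  170.257] [345.831 150.531]
axis -70 [260.74  176.459] [343.553 159.531]
axis -120 [272.212 180.997] [341.796 166.468]
axis -220 [295.835 190.346] [337.91  181.814]
```

```bash
python3 -m crank '[[-4,0.8,2.4,0.2,0],[-8,0.8,2.4,0.2,0],[-12,0.8,2.4,0.2,0],[-16,0.8,2.4,0.2,0],[-20,0.8,2.4,0.2,0],[-24,0.8,2.4,0.2,0],[-28,0.8,2.4,0.2,0],[-28,0.8,2.4,0.2,0]]'; python3 to.py 541 -208 50 1.632
```

```text
t: 7.97
eef_pos: [534.5, -108.6, 50.1]
tcp_rot: [3.141, 0.0, 1.633]
ft_force: [0.4, 0.5, -1.3]
opening: 0.096
grip_force: 27.7
rows delta [-99.611   0.315   0.154] turn 0.050079498217228666 | pos [ 534.506 -108.601   50.133] [3.141 0.    1.633] j [-0.322  0.602  1.905 -0.     0.635 -0.383] F [ 0.395  0.508 -1.319] t 7.9667 op 9.097392129585057 27.650610208511353
```

```bash
python3 -m crank '[[-4,0,0,0,0],[-8,0,0,0,0],[-12,0,0,0,0],[-16,0,0,0,0],[-20,0,0,0,0],[-24,0,0,0,0]]'; python3 to.py 541 -208 50 1.632
```

```text
t: 8.47
eef_pos: [535.9, -132.2, 50.1]
tcp_rot: [-3.142, 0.0, 1.633]
ft_force: [-0.3, 0.1, -1.2]
opening: 0.097
grip_force: 27.7
rows delta [-75.96    0.356   0.114] turn 0.08014560474734249 | pos [ 535.893 -132.212   50.109] [-3.142  0.     1.633] j [-0.362  0.608  1.888 -0.     0.645 -0.424] F [-0.321  0.062 -1.209] t 8.4667 op 9.259744757390289 27.65062915161252
```

```bash
python3 -m crank '[[-5,0,0,0,0],[-10,0,0,0,0],[-15,0,0,0,0],[-20,0,0,0,0],[-25,0,0,0,0],[-30,0,0,0,0],[-35,0,0,0,0],[-40,0,0,0,0],[-45,0,0,0,0],[-46,0,0,0,0]]'; python3 to.py 541 -208 50 1.632
```

```text
t: 9.3
eef_pos: [538.9, -178.5, 50.1]
tcp_rot: [3.141, 0.0, 1.633]
ft_force: [-0.6, 0.1, -1.6]
opening: 0.098
grip_force: 27.7
rows delta [-29.526   0.266   0.137] turn 0.05921384369878271 | pos [ 538.898 -178.548   50.128] [3.141 0.    1.633] j [-0.436  0.624  1.849 -0.     0.669 -0.498] F [-0.586  0.104 -1.597] t 9.3 op 9.316061303606778 27.650679107755423
```

```bash
python3 -m crank '[[0,0,0,0,70],[0,0,0,0,70],[0,0,0,0,70],[0,0,0,0,70],[0,0,0,0,70],[0,0,0,0,70],[0,0,0,0,70],[0,0,0,0,70],[0,0,0,0,70],[0,0,0,0,70]]'; python3 -m crank '[[8,0,0,0,70],[20,0,1,0,70],[35,0,2,0,70],[50,0,4,0,70],[65,0,5,0,70],[76,0,6,0,70],[83,0,6,0,70],[85,0,6,0,70],[85,0,6,0,70],[85,0,6,0,70]]';python3 to.py 541 -208 50 1.632
```

```text
t: 10.13
eef_pos: [538.8, -177.7, 50.1]
tcp_rot: [3.142, 0.0, 1.633]
ft_force: [0.2, 0.6, -0.8]
opening: 0.713
grip_force: 0.0
t: 10.97
eef_pos: [533.6, -93.0, 44.2]
tcp_rot: [3.141, 0.0, 1.634]
ft_force: [-0.9, 1.2, -0.4]
opening: 0.737
grip_force: 0.0
rows delta [-115.247    0.125   -5.762] turn 0.0923546013279981 | pos [533.643 -92.99   44.209] [3.141 0.    1.634] j [-0.294  0.608  1.917 -0.     0.616 -0.357] F [-0.867  1.18  -0.446] t 10.9667 op 70.0584625512681 0.0
```

```bash
python3 - <<'E'
from cell import env
import pickle,cv2,numpy as np
I={}
for n in("scene","side"):
    c=env.read_camera(n); pickle.dump(c,open(n+"5.pkl","wb")); I[n]=c["img"]
w=env.read_camera("wrist"); pickle.dump(w,open("w5.pkl","wb"))
def crop(i,x,y,w,h): return cv2.resize(i[y:y+h,x:x+w],(400,300),interpolation=cv2.INTER_CUBIC)
cv2.imwrite("pics/m5.png",np.vstack([np.hstack([crop(I["scene"],235,145,80,60),crop(I["side"],305,135,80,60)]),np.hstack([crop(w["img"],160,0,320,240),crop(w["img"],240,150,160,120)])]))
E
```

```text
(no output)
```

View pics/m5.png

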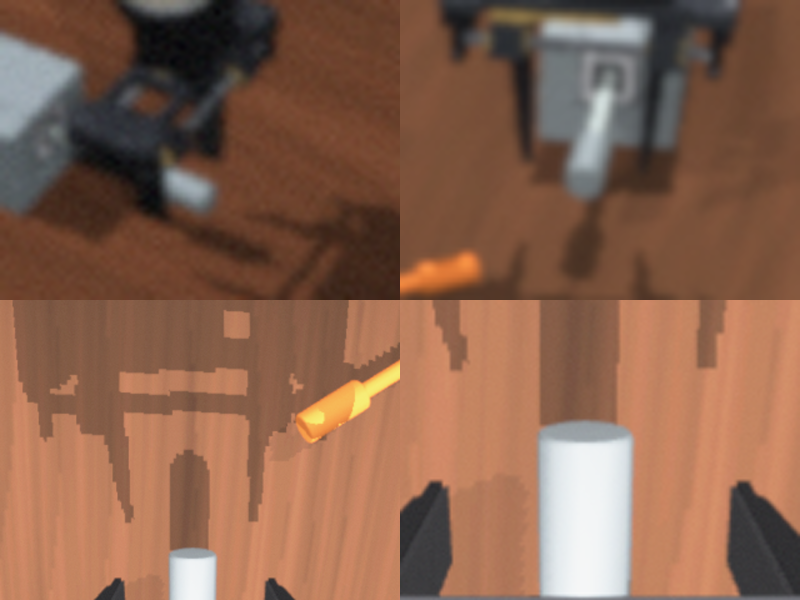

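The probe stays in the well with its tail out. The tail face is at (342.2,171.6) in the side picture, (276,183.2) in the scene picture and about (314,202) in the wrist picture.

```bash
python3 - <<'E'
from h import *
import pickle
c,d,w=[pickle.load(open(n+"5.pkl","rb")) for n in("scene","side","w")]
r=[ray(c,(276,183.2)),ray(d,(342.2,171.6)),ray(w,(314,202))]
print(tri(r),tri(r[:2]),tri(r[1:]),tri([r[0],r[2]]))
print(onz(w,(314,206),55),onz(w,(314,202),44))
E
```

```text
[529.976 -71.738  41.834] [528.561 -74.872  40.175] [529.955 -70.047  41.382] [531.981 -70.181  46.268]
[531.332 -68.152  55.   ] [531.329 -69.003  44.   ]
```

```bash
python3 -m crank '[[0,0,0,0,0],[0,0,0,0,0],[0,0,0,0,0],[0,0,0,0,0],[0,0,0,0,0],[0,0,0,0,0],[0,0,0,0,0],[0,0,0,0,0],[0,0,0,0,0],[0,0,0,0,0]]';python3 -m crank '[[0,0,0,0,0],[0,0,-1,0,0],[0,0,-2,0,0],[0,0,-3,0,0],[0,0,-4,0,0],[0,0,-4,0,0]]'; python3 to.py 541 -208 50 1.632
```

```text
t: 11.95
eef_pos: [533.4, -92.8, 44.1]
tcp_rot: [-3.142, 0.0, 1.633]
ft_force: [-0.9, -0.0, 0.8]
opening: 0.224
grip_force: 29.3
t: 12.45
eef_pos: [533.5, -92.8, 48.3]
tcp_rot: [3.141, 0.0, 1.633]
ft_force: [0.3, 0.5, -2.1]
opening: 0.226
grip_force: 28.9
rows delta [-115.398    0.241   -1.664] turn 0.08477552765536582 | pos [533.531 -92.844  48.318] [3.141 0.    1.633] j [-0.294  0.601  1.915 -0.     0.625 -0.357] F [ 0.345  0.532 -2.113] t 12.45 op 21.526562892032878 28.88770580291748
```

```bash
python3 -m crank '[[0,0,-1,0,0],[0,0,-2,0,0],[0,0,-2,0,0],[0,0,-2,0,0]]'; python3 -m crank '[[-3,0,0,0,0],[-6,0,0,0,0],[-9,0,0,0,0],[-12,0,0,0,0],[-15,0,0,0,0],[-15,0,0,0,0]]';python3 to.py 541 -208 50 1.632
```

```text
t: 12.78
eef_pos: [533.5, -92.8, 50.2]
tcp_rot: [3.141, 0.0, 1.633]
ft_force: [-0.2, 0.3, -1.2]
opening: 0.23
grip_force: 28.9
t: 13.28
eef_pos: [534.5, -108.5, 50.1]
tcp_rot: [3.141, 0.0, 1.633]
ft_force: [0.0, -0.6, -1.8]
opening: 0.227
grip_force: 28.9
rows delta [-99.714   0.345   0.1  ] turn 0.05174418962906922 | pos [ 534.467 -108.499   50.08 ] [3.141 0.    1.633] j [-0.321  0.602  1.905 -0.     0.635 -0.383] F [ 0.038 -0.56  -1.796] t 13.2833 op 21.60868764575816 28.88459801673889
```

```bash
python3 -m crank '[[-2,0,0,0,0],[-4,0,0,0,0],[-6,0,0,0,0],[-8,0,0,0,0],[-10,0,0,0,0],[-12,0,0,0,0],[-13,0,0,0,0]]'|grep -E 'eef|ft'; python3 -m crank '[[-2,0,0,0,0],[-4,0,0,0,0],[-6,0,0,0,0],[-8,0,0,0,0],[-8,0,0,0,0]]'|grep -E 'eef|ft';python3 to.py 541 -208 50 1.632
```

```text
eef_pos: [535.3, -121.1, 50.1]
ft_force: [-0.2, 0.2, -1.5]
eef_pos: [535.8, -129.2, 50.1]
ft_force: [0.1, 0.3, -1.6]
rows delta [-79.02    0.294   0.14 ] turn 0.07057172797598009 | pos [ 535.776 -129.152   50.127] [3.141 0.    1.633] j [-0.356  0.607  1.89  -0.     0.643 -0.419] F [ 0.142  0.296 -1.595] t 14.2833 op 21.485917788359707 28.88378530740738
```

```bash
for i in 1; do :; done; python3 -m crank '[[-2,0,0,0,0],[-4,0,0,0,0],[-6,0,0,0,0],[-6,0,0,0,0]]'|grep -E 'eef|ft'; python3 -m crank '[[-2,0,0,0,0],[-4,0,0,0,0],[-6,0,0,0,0],[-6,0,0,0,0]]'|grep -E 'eef|ft'; python3 -m crank '[[-2,0,0,0,0],[-4,0,0,0,0],[-6,0,0,0,0],[-6,0,0,0,0]]'|grep -E 'eef|ft'
```

```text
eef_pos: [536.2, -135.1, 50.1]
ft_force: [-1.1, -0.1, -1.5]
eef_pos: [536.4, -141.0, 50.1]
ft_force: [-0.1, 1.2, -1.1]
eef_pos: [536.3, -146.0, 49.9]
ft_force: [-0.1, 6.6, -0.8]
```

```bash
python3 -m crank '[[-2,0,0,0,0],[-4,0,0,0,0],[-6,0,0,0,0],[-6,0,0,0,0]]'|grep -E 'eef|ft'; python3 -m crank '[[-2,0,0,0,0],[-4,0,0,0,0],[-6,0,0,0,0],[-6,0,0,0,0]]'|grep -E 'eef|ft|op'
```

```text
eef_pos: [536.6, -151.8, 49.8]
ft_force: [-0.1, 7.4, -2.0]
eef_pos: [536.8, -157.6, 49.8]
ft_force: [-0.2, 8.4, -2.1]
opening: 0.227
```

```bash
python3 -m crank '[[-1,0,0,0,0],[-2,0,0,0,0],[-3,0,0,0,0],[-4,0,0,0,0],[-4,0,0,0,0]]'|grep -E 'eef|ft'; python3 -m crank '[[-0.5,0,0,0,0],[-1,0,0,0,0],[-1.5,0,0,0,0],[-1.5,0,0,0,0]]'|grep -E 'eef|ft|op'
```

```text
eef_pos: [537.0, -161.3, 49.7]
ft_force: [-0.3, 9.5, -1.0]
eef_pos: [537.0, -162.6, 49.7]
ft_force: [-0.1, 11.4, -1.1]
opening: 0.23
```

```bash
python3 -m crank '[[-0.5,0,0,0,0],[-1,0,0,0,0],[-1.5,0,0,0,0],[-1.5,0,0,0,0]]'|grep -E 'eef|ft'; python3 -m crank '[[-0.5,0,0,0,0],[-1,0,0,0,0],[-1.5,0,0,0,0],[-1.5,0,0,0,0]]'|grep -E 'eef|ft|op'
```

```text
eef_pos: [537.1, -164.1, 49.7]
ft_force: [-0.5, 10.3, -2.0]
eef_pos: [537.2, -165.5, 49.7]
ft_force: [0.6, 11.2, -1.2]
opening: 0.227
```

```bash
python3 -m crank '[[-0.5,0,0,0,0],[-1,0,0,0,0],[-1,0,0,0,0]]'|grep -E 'eef|ft'; python3 -m crank '[[-0.5,0,0,0,0],[-1,0,0,0,0],[-1,0,0,0,0]]'|grep -E 'eef|ft|op'
```

```text
eef_pos: [537.2, -166.5, 49.7]
ft_force: [-0.5, 12.0, -1.0]
eef_pos: [536.9, -166.9, 49.5]
ft_force: [-0.9, 16.8, -0.6]
opening: 0.225
```

```bash
python3 -m crank '[[-0.3,0,0,0,0],[-0.5,0,0,0,0],[-0.5,0,0,0,0]]'|grep -E 'eef|ft'
```

```text
eef_pos: [536.8, -167.0, 49.4]
ft_force: [0.3, 18.2, -0.3]
```

```bash
python3 -m crank '[[-0.3,0,0,0,0],[-0.3,0,0,0,0],[-0.3,0,0,0,0],[-0.3,0,0,0,0]]'|grep -E 'eef|ft';python3 -m crank '[[0,0,0,0,0],[0,0,0,0,0],[0,0,0,0,0],[0,0,0,0,0]]'|grep -E 'eef|ft'
```

```text
eef_pos: [536.7, -167.1, 49.4]
ft_force: [-0.1, 20.1, -1.0]
eef_pos: [536.7, -167.0, 49.4]
ft_force: [-1.2, 19.3, -1.1]
```

```bash
python3 -m crank '[[0.5,0,0,0,0],[1.2,0,0,0,0],[1.2,0,0,0,60],[1.2,0,0,0,60],[1.2,0,0,0,60],[1.2,0,0,0,60],[1.2,0,0,0,60],[1.2,0,0,0,60],[1.2,0,0,0,60],[1.2,0,0,0,60]]'; python3 -m crank '[[1.2,0,-10,0,60],[1.2,0,-30,0,60],[1.2,0,-60,0,60],[1.2,0,-90,0,60],[10,0,-120,0,60],[40,0,-140,0,60],[70,0,-150,0,60],[100,0,-150,0,60],[100,0,-150,0,60],[100,0,-150,0,60]]'; python3 - <<'E'
from cell import env
import cv2,numpy as np
I={n:env.read_camera(n)["img"] for n in("scene","side")}
def crop(i,x,y,w,h): return cv2.resize(i[y:y+h,x:x+w],(400,300),interpolation=cv2.INTER_CUBIC)
cv2.imwrite("pics/m6.png",np.hstack([crop(I["scene"],215,145,80,60),crop(I["side"],305,125,80,60)]))
E
```

```text
t: 19.62
eef_pos: [538.2, -168.9, 50.1]
tcp_rot: [3.142, 0.0, 1.633]
ft_force: [-0.3, 0.6, -0.3]
opening: 0.624
grip_force: 0.0
t: 20.45
eef_pos: [531.9, -67.8, 201.2]
tcp_rot: [3.14, 0.0, 1.636]
ft_force: [0.3, -0.1, -0.8]
opening: 0.631
grip_force: 0.0
```

View pics/m6.png

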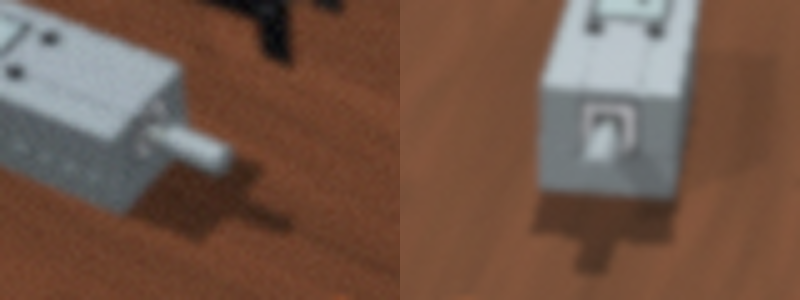

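The probe sits in the well with only its head showing: the tail is at about (260,176) in the scene picture and (345,155) in the side picture. The gripper is clear, so I'm handing in.

```bash
python3 -c "
from cell import env
print(env.job_done())"
```

```text
the job is handed in; nothing more can be done
None
```

The probe is fully home in the checker's well: I pressed it on the firm stop at about 20 N for over half a second, let go and moved the arm clear at about 20 s of the 72 s allowed, then handed in (no verdict was shown).

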